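# Snap an inlet-filter cap home with the tubular seating tool

## Robot

A 7-joint arm with a two-finger parallel gripper is mounted at the origin on a cart in front of the work surface, level with it; the furniture and walls round the work are solid. World frame = base frame: x ahead of the robot, y to its left, z up, the work surface at z = 0. Lengths are in m, angles in degrees, forces in N, time in s.
With the tool pointing down it reaches from about 0.425 to 0.875 m from the base axis. Payload 4.7 kg.
Tool frame: the origin (TCP) lies at the centre of the arm's flange, where the gripper is bolted on; the fingertips stand 182 mm ahead of it and the grasp point (between the pads) lies 164 mm ahead of it; z points along the fingers, y is the line along which they close (so a half turn about z gives the same grasp; the last joint's range is limited). The gripper opens to 87 mm and grips with 3 to 60 N. Pads are 19 mm wide; open, the fingers measure 117 mm over their backs; the gripper's body (75 mm by 190 mm) begins 51 mm behind the grasp point.
Start: joints at [71.912, 18.392, -4.016, 83.108, 1.295, 78.541, -3.26], TCP at [0.21, -0.615, 0.405] pointing down, gripper open.
Joint ranges: [-163.93, 163.93], [-17.29, 119.83], [-79.2, 71.16], [3.27, 140.29], [-89.18, 269.18], [5.43, 117.66], [-154.24, 154.24]. Speed limits (degrees/s): [147.25, 147.25, 180, 180, 180, 180, 180].

## Interface

Orientations are given as [roll, pitch, yaw] about the fixed x, y, z axes, in that order (R = Rz(yaw) Ry(pitch) Rx(roll)).
In Python, from cell import env gives the robot as it stands. The module is installed in compiled form; this text tells all that it offers.
- The arm moves only by the tool step_arm, never from a script. Its argument "steps" is one flat list of numbers, 5 for each row, row after row: the opening, from 0 (shut) to 1 (fully open), then the shift along the tool's x, y, z in mm, then the turn about the tool's z in degrees. In form: [grip, dx, dy, dz, roll, grip, dx, dy, dz, roll, ...]. A call has 1 to 12 rows; each row shifts and turns the commanded pose from where the row before left it, along the tool's axes as they then stand; what a row does not reach is not made up. A row lasts 1/8 s, in which the tool goes at most 62.5 mm and 10.7 degrees, less where a joint would pass 70% of its speed; a pose out of reach is approached as far as the arm can. A call with a gripper value outside its range is refused whole. The fingers move at their own pace and stop on an object; "grip_force" is the grip in N (left out, the last holds). Time passes only in rows, so rows that do not move let the fingers close. It gives the time, the measured TCP pose, the force, the opening and the grip force at its end, in the units of the state.
- env.get_obs(): the state, without advancing time (a new reading comes with each control period).
- env.read_camera(name): name is "scene" or "top" or "wrist"; returns a dict with "image" (420x560x3 uint8, red, green, blue), "camera_matrix" (3x3 intrinsics, pixels), "R" (3x3) and "t" (3): a world point X has camera coordinates R X + t. Camera axes: x right, y down, z forward; pixel columns grow to the right and rows downward; lengths in m; the calibration is good to about 2 mm. A picture is of the moment at which its call begins. There is no depth.
- env.sign_off(): hands the job in; it is judged then, once.
The state is a dict: "time_s": time; "qpos": joint angles; "joint_velocities": joint speeds; "effort": joint torques, N m; "tool_pos": TCP position; "tool_rot": TCP orientation; "force": force on the tool from outside, world axes, zero at the start; "wrist_torque": the same for the moment, N m; "grip_width": finger opening in m; "grasp_force": force on a finger pad.
Only numpy, scipy, OpenCV 4.12 (cv2) and the standard library are available. Lean on these libraries where they do the work, as an engineer would, in place of code of your own. Each camera call takes 0.05 s, during which the arm holds its last target. There are 200 camera calls.

## Task

Close the open air-filter holder: stand the loose hose-barb cap in its mouth and let go, then slip the tubular seating tool over the cap's spigot and press straight down with the tool, gently, until the three spring latches have snapped over the cap's rim and it sits level and fully home, as on the closed holder next to it. Press no harder than the snap needs, because the filter disc under the cap cracks when it is pressed hard (25 N), and never push the cap home with the gripper itself. Then take the tool off, stand it upright on the bench clear of both holders and let go; leave the other things where they are.

Things in the scene. Friction and masses are not known exactly. Their poses are not given: they have to be found in the camera images.
- holder: OPEN filter holder, bare aluminium, fixed to the bench. Origin: centre of the underside of its 84 x 84 x 10 mm foot plate, z up; levelling screws hold it 6 to 14 mm above the bench. Heights below are above this origin. Round body, 62 mm diameter, rim at 44 mm; three small latch housings reach out to 44 mm radius, top at 41.5 mm
- mouth (a point): centre of the open holder's rim, 44 mm above holder, on the bore axis. Bore 44 mm in diameter, flared to 50 mm over its top 4 mm. A cap laid in the mouth rests level on the latch bevels with its underside about 28 mm above holder
- latch_level (a point): on the bore axis, 34 mm above holder: level of the flat undersides of three spring latches 120 degrees apart. Their steel noses reach in to 18 mm radius, bevelled from 41 down to 34.5 mm height; they yield outwards. The latched cap has its flat rim top here and its underside 22.5 mm above holder. The push rises to 14 to 19 N just before the snap and drops by about 4 N at it
- disc_top (a point): on the bore axis, 24.5 mm above holder: top of the white filter disc at the start. The disc yields downwards on its springy seal, 4 N per mm, for 2.5 mm and is then hard: the hard stop is 0.5 mm below the latched height. If the cap is not latched the seal lifts it again
- closed_holder: the same holder already closed, a cap latched in it, fixed to the bench: the finished job looks like this. Origin at the centre of the underside of its foot plate, 6 to 14 mm above the bench; its spigot ends 62.5 mm above the origin
- cap: loose grey plastic cap, 24 to 42 g, upright on the bench at the start. Origin: centre of its underside, z up along the spigot; round. Pilot 33 mm diameter from 0 to 6 mm, cone widening from 35 to 42 mm up to 10.5 mm, rim 42 mm in diameter with its flat top at 11.5 mm, then a central hose-barb spigot of 12 mm diameter up to 40 mm
- spigot (a point): on the cap's axis, 30 mm above its underside: where to grasp the spigot (12 mm wide). Keep the fingertips 19 mm or more above the cap's underside, or they meet the holder's rim when the cap is laid in
- seating_tool: loose tubular seating tool, 110 to 225 g, upright on the bench at the start. Origin: centre of its open lower end, z up; round. Steel sleeve 31 mm outside, 17 mm inside, bore 36 mm deep, open below: goes over the cap's spigot, between the latch noses, and bears on the flat rim top. Collar 40 mm in diameter from 40 to 46 mm, black ribbed handle 26 mm in diameter from 46 to 86 mm
- handle (a point): on the seating tool's axis, 66 mm above its lower end: middle of the handle (26 mm wide). Grasp it with the fingertips just above the collar, 47 mm above the lower end, firmly enough to carry the push
- grease_jar: bystander: small jar with a screw lid, 45 mm diameter, 36 mm high; origin at the centre of its underside
- ptfe_roll: bystander: small tape roll, 44 mm diameter, 15 mm high; origin at the centre of its underside
- spare_knob: bystander: knurled valve knob, 21 mm diameter, 26 mm high; origin at the centre of its underside
- petri_dish: bystander: flat glass dish, 60 mm diameter, 13 mm high; origin at the centre of its underside
- tweezers: bystander: steel tweezers lying flat, 115 mm long; origin under their centre
- fitting_c: bystander: small hose fitting lying on its side, 31 mm long; origin under its centre
There are look-alikes about, which are no part of the job. Of the things that look like the seating_tool, the smaller one is meant.

How it is judged (in metres and radians):
On the way, in this order (a step that is already met when the one before it is completed fails the run):
1. the cap lies in the mouth of the open holder on its latches, level, released and not yet pressed home (horizontal distance between cap and mouth below 0.004 m and z of cap in the frame of holder between 0.0245 and 0.032 m and angle between cap's own z axis and vertical below 0.12 rad and contact force between each of the arm, the fingers and cap below 0.2 N), for 0.2 s.
2. the cap is pressed down past the latches by the seating tool, with the gripper not touching the cap (horizontal distance between cap and mouth below 0.003 m and z of cap in the frame of holder below 0.0232 m and contact force between seating_tool and cap above 2 N and contact force between the fingers and cap below 0.2 N), for 0.02 s.
At the end, for the whole second after the job is handed in: the cap is latched in the open holder: within 3 mm of its axis, underside less than 23.2 mm above the holder's origin (22.5 mm is latched), within 2 degrees of level; the seating tool stands upright on the bench, its axis more than 70 mm from the axes of both holders; all at rest (horizontal distance between cap and mouth below 0.003 m and z of cap in the frame of holder below 0.0232 m and angle between the z axis of cap and the z axis of holder, either way round below 0.035 rad and contact force between seating_tool and cap below 0.1 N and height (world z) of seating_tool below 0.004 m and angle between seating_tool's own z axis and vertical below 0.1 rad and horizontal distance between seating_tool and holder above 0.07 m and horizontal distance between seating_tool and closed_holder above 0.07 m and linear speed of each of seating_tool, cap below 0.02 m/s); the robot touches nothing.
It fails at once if the seating tool presses on the cap with more than 25 N (the filter disc cracks) (contact force between seating_tool and cap above 25 N).
It fails at once if the cap is pushed down into the latches by the gripper itself instead of the tool (horizontal distance between cap and mouth below 0.01 m and z of cap in the frame of holder below 0.0255 m and contact force between any of the fingers, the arm and cap above 1 N).
It fails at once if a bystander is pushed or lifted more than 20 mm from its place (distance of any of grease_jar, ptfe_roll, spare_knob, petri_dish, tweezers, fitting_c from where it was at the start of the episode above 0.02 m).
It also fails if it takes over 72 s, if anything falls off the work surface, if the arm or the gripper's body presses on something with over 40 N, if the wrist force passes 120 N, or if a joint passes its speed limit or range.

## Working session

There is one attempt and no reset: what is moved stays moved. The work goes in short steps, Python scripts to look and compute and a tool call to move; the robot and the scene stay as the last step left them, time stands still between calls to the robot, and variables do not carry over. Pictures are saved under pics/ and viewed, at most 10 in all, crops included, and the job is handed in when it is done.

Besides the shell and the picture viewer there is one more tool, called after "Request:" as name(argument=value, ...) on one line, values as JSON. step_arm: Moves the arm, as the interface text tells. Its arguments: {"type":"object","properties":{"steps":{"type":"array","items":{"type":"number"}},"grip_force":{"type":"number"}},"required":["steps"]}

```bash
mkdir -p pics
cat > h.py <<'E'
from cell import env
import numpy as np, cv2
def shot(n,f):
    c=env.read_camera(n); cv2.imwrite(f'pics/{f}.png',c['image'][:,:,::-1]); np.savez(f'pics/{f}.npz',**c); return c
def load(f): return np.load(f'pics/{f}.npz')
def ray(c,u,v,z):
    d=c['R'].T@np.linalg.solve(c['camera_matrix'],[u,v,1.]); o=-c['R'].T@c['t']
    return o+d*(z-o[2])/d[2]
def proj(c,X):
    p=c['camera_matrix']@(c['R']@np.array(X)+c['t']); return p[:2]/p[2]
E
python3 - <<'E'
from h import *
np.set_printoptions(precision=4,suppress=True)
o=env.get_obs(); print({k:np.round(v,4) for k,v in o.items()})
for n in ('top','scene'):
    c=shot(n,n+'0'); print(n,c['camera_matrix'],-c['R'].T@c['t'],c['R'])
E
```

```text
{'time_s': np.float64(0.0), 'qpos': array([71.9106, 18.4383, -4.0134, 83.1738,  1.2945, 78.5415, -3.2596]), 'joint_velocities': array([ 0.0445, -0.0096,  0.0947,  0.0341,  0.0551, -0.0679,  0.0216]), 'effort': array([ -0.0002, -49.1287,  -0.4039, -31.2531,  -0.064 ,   0.0435,
         0.0002]), 'tool_pos': array([ 0.2104, -0.6148,  0.4037]), 'tool_rot': array([-179.8917,    0.006 ,   18.8973]), 'force': array([ 0.2967, -0.5714, -0.5274]), 'wrist_torque': array([0.0145, 0.0501, 0.0151]), 'grasp_force': np.float64(0.0), 'grip_width': np.float64(0.0868)}
top [[537.2634   0.     275.9686]
 [  0.     537.2634 209.1517]
 [  0.       0.       1.    ]] [ 0.3056 -0.179   1.5802] [[ 0.0059 -1.     -0.003 ]
 [-0.9918 -0.0054 -0.1277]
 [ 0.1277  0.0037 -0.9918]]
scene [[463.1672   0.     276.1906]
 [  0.     463.1672 215.5902]
 [  0.       0.       1.    ]] [0.0216 0.4226 1.016 ] [[-0.7814 -0.624  -0.004 ]
 [-0.4826  0.6083 -0.6302]
 [ 0.3957 -0.4905 -0.7764]]
```

View pictures.

View pics/top0.png

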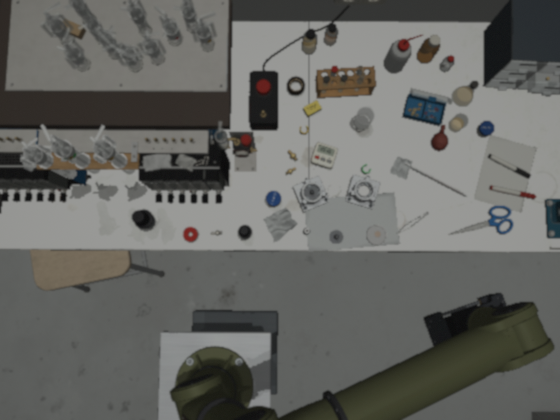

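View pics/scene0.png

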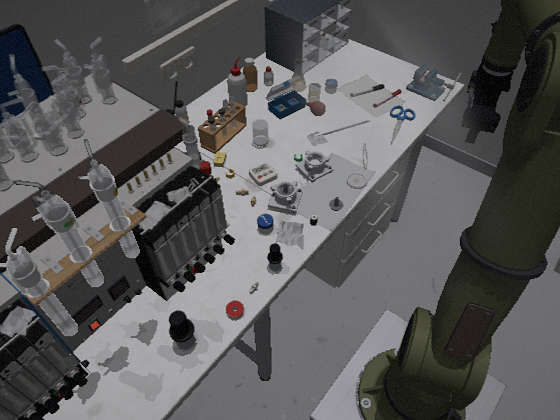

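Run:
```python
from h import *
a=cv2.imread('pics/top0.png')[165:255,225:385]; b=cv2.imread('pics/scene0.png')[135:275,250:390]
a=cv2.convertScaleAbs(cv2.resize(a,(800,450),interpolation=cv2.INTER_CUBIC),alpha=1.3); cv2.imwrite('pics/ca.png',a)
b=cv2.resize(b,(600,600),interpolation=cv2.INTER_CUBIC); cv2.imwrite('pics/cb.png',cv2.convertScaleAbs(b,alpha=1.3))
c=load('top0')
for n,u,v,z in [('hA',312,192,.05),('hB',364,190,.05),('cap',336,237,.02),('tool',245,232,.05),('big',143,220,.06)]: print(n,ray(c,u,v,z).round(3))
```

```text
hA [ 0.553 -0.277  0.05 ]
hB [ 0.56  -0.427  0.05 ]
cap [ 0.426 -0.348  0.02 ]
tool [ 0.436 -0.085  0.05 ]
big [0.468 0.205 0.06 ]
```

View pics/ca.png

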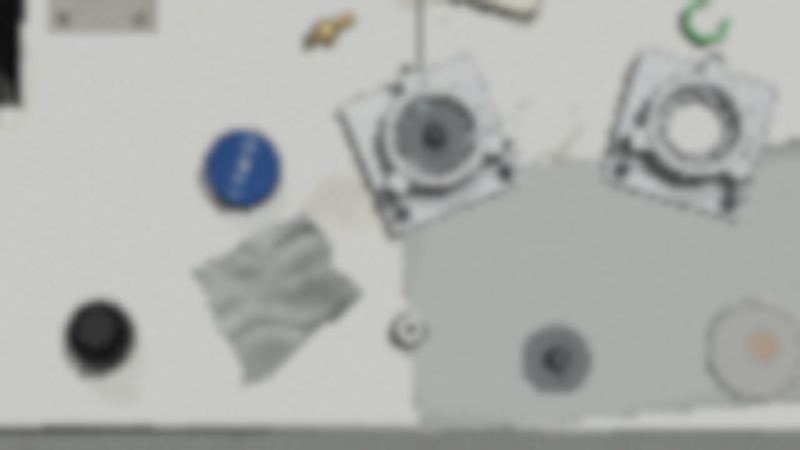

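View pics/cb.png

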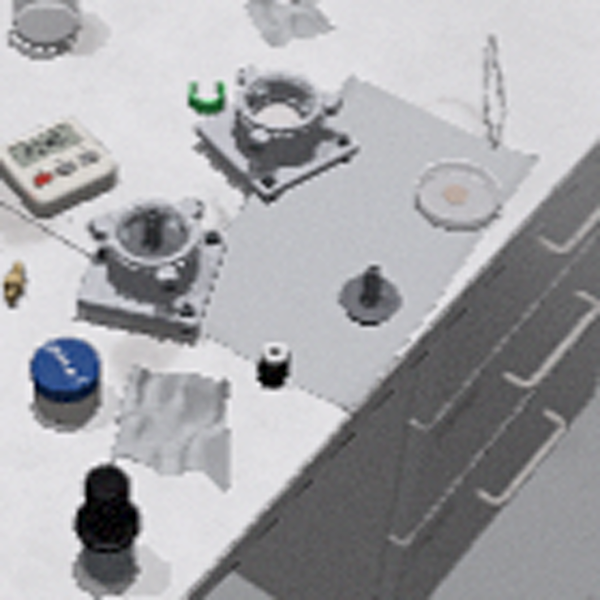

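Request:
step_arm(steps=[1,38,-19,0,0,1,38,-19,0,0,1,38,-19,0,0,1,38,-19,0,0,1,38,-19,0,0,1,38,-19,0,0,1,38,-19,0,0,1,38,-19,0,0,1,0,0,0,0,1,0,0,0,0])

```text
time_s: 1.35
tool_pos: [0.4484, -0.3731, 0.4043]
tool_rot: [-180.0, 0.1, 18.9]
force: [-1.1, -1.2, -0.6]
grip_width: 0.087
grasp_force: 0.0
```

Run:
```python
from h import *
o=env.get_obs(); print({k:np.round(v,4) for k,v in o.items() if k in('time_s','qpos','tool_pos','tool_rot')})
c=shot('wrist','w1'); print(c['camera_matrix'],-c['R'].T@c['t'],c['R'])
for X in [(0.56,-.427,.05),(.426,-.348,.02)]: print(proj(c,X))
```

```text
{'time_s': np.float64(1.35), 'qpos': array([ 51.0229,  11.0728, -15.8777,  92.5631,   3.1447,  76.8459,
       -36.4079]), 'tool_pos': array([ 0.4484, -0.3731,  0.4043]), 'tool_rot': array([-1.799886e+02,  7.000000e-02,  1.888480e+01])}
[[353.9491147    0.         278.0702253 ]
 [  0.         353.9491147  215.24583599]
 [  0.           0.           1.        ]] [ 0.52767844 -0.34478367  0.38466992] [[ 0.32384169 -0.94611061  0.00112505]
 [-0.90093236 -0.30801424  0.30569285]
 [-0.28887272 -0.10000968 -0.95212952]]
[376.02403127  96.97629326]
[249.62052709 197.5149764 ]
```

View pics/w1.png

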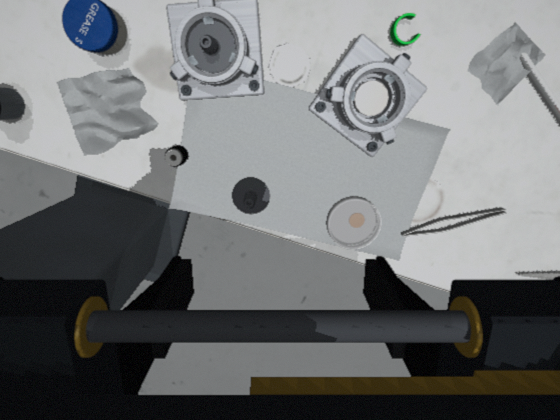

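Run:
```python
from h import *
c=load('w1'); im=c['image']; g=cv2.cvtColor(im,cv2.COLOR_RGB2GRAY)
def blobs(x0,x1,y0,y1,f,z,amin=100):
    m=np.zeros_like(g); m[y0:y1,x0:x1]=f(g[y0:y1,x0:x1])*255
    for k in cv2.findContours(m,cv2.RETR_LIST,cv2.CHAIN_APPROX_NONE)[0]:
        if cv2.contourArea(k)<amin: continue
        P=np.array([ray(c,p[0]+0.,p[1]+0.,z)[:2] for p in k[:,0]])
        (x,y),r=cv2.minEnclosingCircle((P*1000).astype(np.float32)); e=cv2.fitEllipse((P*1000).astype(np.float32))
        print(cv2.contourArea(k),'enc',x,y,2*r,'ell',np.round(e,1) if 0 else e)
print('cap',g[195,235],g[195,260],g[195,300]); blobs(215,290,165,225,lambda a:a<95,.0115)
print('holder'); 
for t in (200,170): blobs(340,410,60,130,lambda a:a>t,.0335)
print(g[97,340:410])
a=np.hstack([cv2.resize(im[50:150,300:430],(520,400),interpolation=3),cv2.resize(im[165:225,220:280],(270,270),interpolation=3).repeat(1,0) if 0 else cv2.copyMakeBorder(cv2.resize(im[165:225,220:280],(270,270),interpolation=3),0,130,0,0,0)])
cv2.imwrite('pics/c2.png',a[:,:,::-1])
```

```text
cap 49 50 165
1019.5 enc 426.1341552734375 -348.2186584472656 41.243919372558594 ell ((426.1321716308594, -348.1037292480469), (39.52161407470703, 40.152069091796875), 118.18963623046875)
holder
837.0 enc 559.3150634765625 -426.4062194824219 31.64886474609375 ell ((559.349609375, -426.9507141113281), (29.48699378967285, 30.58230972290039), 112.19596099853516)
2783.0 enc 561.002197265625 -431.9175109863281 55.928524017333984 ell ((561.1580200195312, -431.99786376953125), (54.307621002197266, 54.96840286254883), 15.787212371826172)
3616.0 enc 565.7346801757812 -433.82373046875 71.33245086669922 ell ((562.7145385742188, -432.8044128417969), (60.494407653808594, 65.47401428222656), 67.89253234863281)
172.5 enc 581.055908203125 -407.35107421875 39.57985305786133 ell ((581.639892578125, -411.63134765625), (14.482760429382324, 49.970367431640625), 18.440706253051758)
[188 183 145 112 163 193 190 185 162 130 126 140 146 149 155 174 199 198
 199 199 199 198 199 199 199 198 198 199 198 197 199 198 198 199 197 197
 197 196 197 195 199 196 197 195 198 197 197 192 148  69  56  76 139 156
 104  82  60  54  56  58  87 114 111  98  89 144 187 184 177 176]
```

View pics/c2.png

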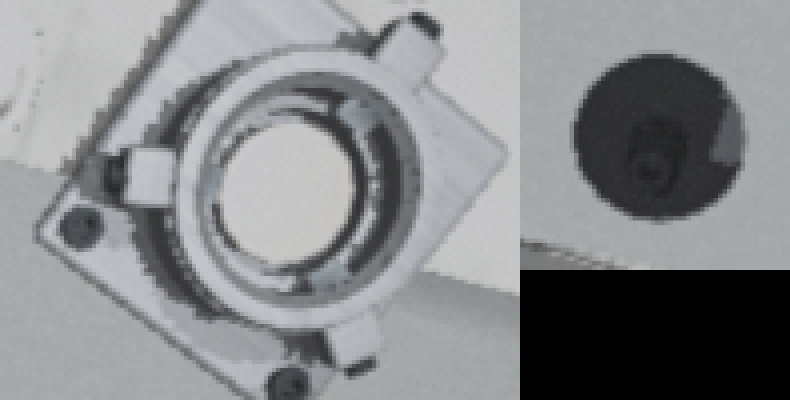

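Request:
step_arm(steps=[0.45,-13,-31,0,0,0.45,0,0,50,0,0.45,0,0,50,0,0.45,0,0,40,0,0.45,0,0,20,0,0.45,0,0,0,0,0.45,0,0,0,0])

```text
time_s: 2.28
tool_pos: [0.4264, -0.3486, 0.2458]
tool_rot: [179.9, -0.0, 18.8]
force: [0.5, -0.4, 0.2]
grip_width: 0.0397
grasp_force: 0.0
```

Run:
```python
from h import *
c=shot('wrist','w2'); o=env.get_obs(); print(o['tool_pos'],o['tool_rot'],o['grip_width'])
for z in (.0,.0115,.04): print(z,proj(c,(.4261,-.3482,z)), proj(c,(*o['tool_pos'][:2],z)))
```

```text
[ 0.42668553 -0.34852668  0.24615453] [ 1.79872248e+02 -5.85059236e-02  1.88319666e+01] 0.03985240091730605
0.0 [277.99287627 232.22049336] [278.72414683 231.60160144]
0.0115 [278.03957513 238.40178896] [278.80568701 237.75706163]
0.04 [278.17702032 256.59472395] [279.0457032  255.87586204]
```

View pics/w2.png

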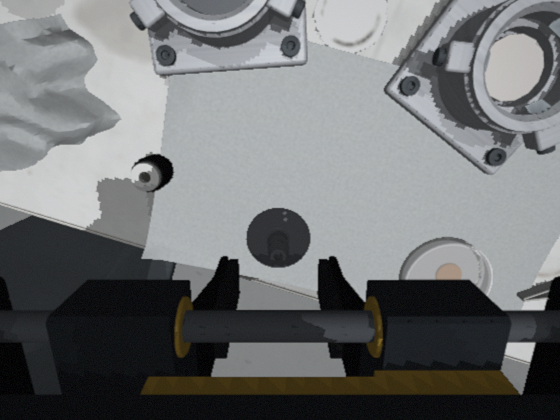

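Request:
step_arm(steps=[0.45,0,0,22,0,0.45,0,0,21,0,0.45,0,0,0,0,0.45,0,0,0,0,0,0,0,0,0,0,0,0,0,0,0,0,0,0,0,0,0,0,0,0], grip_force=12)

```text
time_s: 3.32
tool_pos: [0.4266, -0.3477, 0.2019]
tool_rot: [180.0, -0.0, 18.9]
force: [-0.4, -0.2, 1.1]
grip_width: 0.0114
grasp_force: 12.0
```

Request:
step_arm(steps=[0,0,0,-40,0,0,0,0,-40,0,0,0,20,-20,0,0,16,40,-20,0,0,17,38,0,0,0,0,0,0,0,0,0,0,0,0])

```text
time_s: 4.2
tool_pos: [0.4892, -0.429, 0.3209]
tool_rot: [-179.9, 0.1, 18.9]
force: [1.2, 0.2, -0.4]
grip_width: 0.0112
grasp_force: 12.0
```

Run:
```python
from h import *
c=shot('wrist','w3'); o=env.get_obs(); print(o['tool_pos'],o['tool_rot'],o['grip_width'],-c['R'].T@c['t'])
print(proj(c,(.5592,-.4268,.054)))
```

```text
[ 0.48908784 -0.42879639  0.32120418] [-1.79915080e+02  4.53097578e-02  1.89270421e+01] 0.011494482408036646 [ 0.56841997 -0.40060237  0.30124745]
[310.37640116 128.31497653]
```

View pics/w3.png

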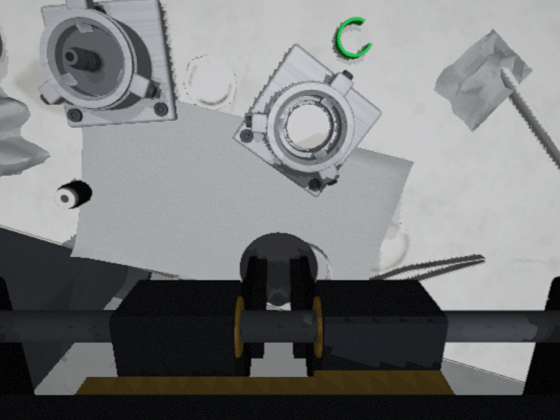

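Run:
```python
from h import *
c=load('w3'); im=c['image']; g=cv2.cvtColor(im,cv2.COLOR_RGB2GRAY)
for t in (150,165,180,195):
  m=np.zeros_like(g); m[70:185,255:365]=(g[70:185,255:365]>t)*255
  for k in cv2.findContours(m,cv2.RETR_LIST,cv2.CHAIN_APPROX_NONE)[0]:
    if cv2.contourArea(k)<700 or cv2.contourArea(k)>6000: continue
    for z in (.0335,.054):
        P=np.float32([ray(c,*p,z)[:2]*1000 for p in k[:,0].astype(float)]); print(t,z,cv2.contourArea(k),cv2.fitEllipse(P))
```

```text
150 0.0335 1968.0 ((558.6507568359375, -423.8346252441406), (35.41619873046875, 39.13168716430664), 112.83738708496094)
150 0.054 1968.0 ((559.3987426757812, -422.0558776855469), (32.70456314086914, 36.13557815551758), 112.83751678466797)
150 0.0335 4467.5 ((558.2818603515625, -428.8290710449219), (54.60237503051758, 54.94771194458008), 124.52465057373047)
150 0.054 4467.5 ((559.0580444335938, -426.66790771484375), (50.42176055908203, 50.740657806396484), 124.52571868896484)
165 0.0335 1470.5 ((559.985107421875, -425.3121337890625), (29.864850997924805, 35.0275764465332), 156.8325958251953)
165 0.054 1470.5 ((560.6309204101562, -423.42022705078125), (27.5782527923584, 32.34569549560547), 156.83265686035156)
165 0.0335 4544.5 ((558.2432861328125, -428.8830871582031), (55.157447814941406, 55.340328216552734), 130.08230590820312)
165 0.054 4544.5 ((559.0224609375, -426.7178039550781), (50.934329986572266, 51.10321044921875), 130.08180236816406)
165 0.0335 859.0 ((578.2972412109375, -406.8738098144531), (26.485891342163086, 49.2638053894043), 44.47404479980469)
165 0.054 859.0 ((577.5411
[... 338 characters left out ...]
0335 1075.5 ((559.631103515625, -428.89227294921875), (57.65138244628906, 65.782958984375), 73.9076156616211)
180 0.054 1075.5 ((560.3040161132812, -426.72625732421875), (53.23733139038086, 60.74631118774414), 73.90767669677734)
180 0.0335 791.5 ((576.9324951171875, -407.9119567871094), (28.616092681884766, 49.62177658081055), 46.402645111083984)
180 0.054 791.5 ((576.2810668945312, -407.35205078125), (26.42440414428711, 45.82224655151367), 46.402462005615234)
195 0.0335 1039.0 ((561.2390747070312, -425.1728515625), (23.5982666015625, 31.004207611083984), 36.49689483642578)
195 0.054 1039.0 ((561.7888793945312, -423.2916259765625), (21.79146957397461, 28.630395889282227), 36.496856689453125)
```

Request:
step_arm(steps=[0,35,10,0,0,0,32,10,0,0,0,0,0,30,0,0,0,0,20,0,0,0,0,0,0,0,0,0,0,0,0,0,0,0,0])

```text
time_s: 5.12
tool_pos: [0.5595, -0.4273, 0.2734]
tool_rot: [179.9, -0.1, 18.9]
force: [-0.6, -1.0, -1.0]
grip_width: 0.0113
grasp_force: 12.0
```

Run:
```python
from h import *
w=shot('wrist','w4'); c=shot('scene','s4'); t=shot('top','t4'); o=env.get_obs(); print(o['tool_pos'],o['tool_rot'])
a=c['image'][130:200,270:370]; cv2.imwrite('pics/c4.png',np.hstack([cv2.resize(a,(400,280)),w['image'][100:380,80:480]])[:,:,::-1])
print(proj(c,(.559,-.4267,.0545)),proj(w,(.559,-.4267,.0545)))
```

```text
[ 0.55947025 -0.42704203  0.27273567] [ 1.79926449e+02 -4.28968588e-02  1.88895027e+01]
[314.53451537 158.34047384] [277.66043518 248.02500293]
```

View pics/c4.png

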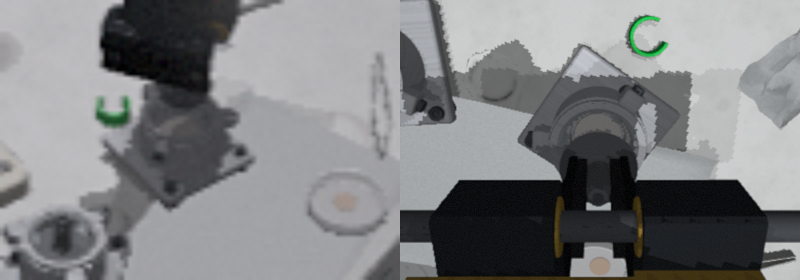

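Request:
step_arm(steps=[0,0,-0.5,12,0,0,0,0,10,0,0,0,0,5,0,0,0,0,0,0,0,0,0,0,0])

```text
time_s: 5.9
tool_pos: [0.5594, -0.4264, 0.245]
tool_rot: [180.0, -0.0, 18.9]
force: [-0.3, 0.2, -0.2]
grip_width: 0.0113
grasp_force: 12.0
```

Request:
step_arm(steps=[0,0,0,1.5,0,0,0,0,1.5,0,0,0,0,0,0,0,0,0,0,0])

```text
time_s: 6.4
tool_pos: [0.5592, -0.4264, 0.2418]
tool_rot: [180.0, 0.0, 18.9]
force: [0.2, -0.5, -0.5]
grip_width: 0.0113
grasp_force: 12.0
```

Request:
step_arm(steps=[0.3,0,0,0.7,0,0.4,0,0,0,0,0.4,0,0,0,0,0.4,0,0,0,0,0.4,0,0,0,0,0.4,0,0,-10,0,0.4,0,0,-30,0,0.4,-30,0,-35,0,0.4,-40,0,0,0,0.4,0,0,0,0,0.4,0,0,0,0])

```text
time_s: 7.78
tool_pos: [0.4933, -0.4488, 0.3167]
tool_rot: [180.0, -0.1, 18.9]
force: [0.6, 1.3, -0.3]
grip_width: 0.0344
grasp_force: 0.0
```

Run:
```python
from h import *
c=shot('wrist','w5'); o=env.get_obs(); print(o['tool_pos'],o['tool_rot'],o['force'],-c['R'].T@c['t'])
g=cv2.cvtColor(c['image'],cv2.COLOR_RGB2GRAY)
u,v=proj(c,(.559,-.4267,.054)).astype(int); print(u,v)
x0,y0=u-60,v-60
for t in (80,100,120,150,165):
  m=np.zeros_like(g); m[max(y0,0):v+60,x0:u+60]=(g[max(y0,0):v+60,x0:u+60]<t)*255
  for k in cv2.findContours(m,cv2.RETR_LIST,cv2.CHAIN_APPROX_NONE)[0]:
    if cv2.contourArea(k)<60 or cv2.contourArea(k)>7000: continue
    for z in (.0505,.0545,.078):
        P=np.float32([ray(c,*p,z)[:2]*1000 for p in k[:,0].astype(float)]); print(t,z,cv2.contourArea(k),np.round(np.hstack(cv2.fitEllipse(P)),1))
t=load('t4') 
cv2.imwrite('pics/c5.png',cv2.resize(c['image'][max(y0,0):v+60,x0:u+60],(400,400),interpolation=3)[:,:,::-1])
# tool: dark blob in top0 and w1/scene
for f,(u,v),z in (('top0',(245,232),.086),('scene0',(274,254),.086)):
    c=load(f); g=cv2.cvtColor(c['image'],cv2.COLOR_RGB2GRAY); m=np.zeros_like(g); m[v-16:v+17,u-14:u+14]=(g[v-16:v+17,u-14:u+14]<60)*255
    for k in cv2.findContours(m,0,1)[0]:
        if cv2.contourArea(k)>30: print(f,cv2.contourArea(k),cv2.boundingRect(k),cv2.minEnclosingCircle(k))
```

```text
[ 0.49387675 -0.44830362  0.31636982] [-1.79999342e+02 -6.23118739e-02  1.89662166e+01] [0.14437995 0.2695295  0.46934453] [ 0.57256454 -0.42048372  0.29720388]
279 125
80 0.0505 251.0 [ 526.  -440.7    9.4   30.8   12.6]
80 0.0545 251.0 [ 526.8 -440.3    9.2   30.3   12.6]
80 0.078 251.0 [ 531.2 -438.4    8.4   27.4   12.6]
80 0.0505 202.0 [ 557.7 -427.4   10.6   11.    33.3]
80 0.0545 202.0 [ 557.9 -427.3   10.4   10.8   33.3]
80 0.078 202.0 [ 559.3 -426.6    9.4    9.8   33.3]
80 0.0505 400.0 [ 558.3 -425.8   14.5   16.1    5.9]
80 0.0545 400.0 [ 558.5 -425.7   14.2   15.8    5.9]
80 0.078 400.0 [ 559.9 -425.2   12.8   14.3    5.9]
100 0.0505 517.0 [ 526.5 -441.3   10.1   37.5   15.2]
100 0.0545 517.0 [ 527.2 -440.9    9.9   36.9   15.2]
100 0.078 517.0 [ 531.6 -438.9    8.9   33.3   15.2]
100 0.0505 96.5 [ 557.9 -427.4    9.1    9.2  125.7]
100 0.0545 96.5 [ 558.1 -427.2    8.9    9.1  125.7]
100 0.078 96.5 [ 559.5 -426.6    8.1    8.2  125.7]
100 0.0505 588.0 [ 556.5 -426.3   16.7   21.1  114.1]
100 0.0545 588.0 [ 556.7 -426.2   16.4   20.7  114.1]
100 0.078 588.0 [ 558.2 -425.7
[... 914 characters left out ...]
 -426.    69.1   73.7  176.9]
150 0.078 1276.0 [ 559.8 -425.5   62.5   66.6  176.9]
165 0.0505 89.0 [ 544.  -449.2    4.5   14.7   54. ]
165 0.0545 89.0 [ 544.5 -448.7    4.4   14.5   54. ]
165 0.078 89.0 [ 547.2 -446.     4.    13.1   54. ]
165 0.0505 238.0 [ 551.1 -392.6   10.6   13.   107.8]
165 0.0545 238.0 [ 551.5 -393.    10.5   12.8  107.8]
165 0.078 238.0 [ 553.5 -395.7    9.4   11.6  107.8]
165 0.0505 1810.5 [ 561.  -426.6   53.7   62.1   66.5]
165 0.0545 1810.5 [ 561.1 -426.5   52.8   61.1   66.5]
165 0.078 1810.5 [ 562.2 -425.9   47.7   55.1   66.5]
top0 103.0 (239, 226, 12, 13) ((244.5, 232.0), 6.18475866317749)
scene0 257.5 (268, 244, 14, 27) ((274.5, 257.0), 13.238302230834961)
```

Request:
step_arm(steps=[1,8,-45,0,0,1,8,-45,0,0,1,8,-45,0,0,1,8,-45,0,0,1,8,-45,0,0,1,8,-45,0,0,1,8,-45,0,0,1,7,-45,0,0,1,0,0,0,0,1,0,0,0,0])

```text
time_s: 9.07
tool_pos: [0.4364, -0.0878, 0.3162]
tool_rot: [180.0, -0.0, 19.0]
force: [0.4, 0.4, 0.6]
grip_width: 0.0866
grasp_force: 0.0
```

Run:
```python
from h import *
c=shot('wrist','w6'); o=env.get_obs(); print(o['tool_pos'],o['tool_rot'],o['qpos'],-c['R'].T@c['t'])
print(proj(c,(.436,-.085,.086)),proj(c,(.436,-.085,.0)))
cv2.imwrite('pics/w6.png',cv2.convertScaleAbs(c['image'][:,:,::-1],alpha=1.8))
```

```text
[ 0.43637354 -0.08850472  0.31613887] [ 1.79981227e+02 -1.02842765e-02  1.88963247e+01] [ 36.9844812   -1.94229028 -28.19602198 116.43568662  -0.99726186
  65.26173556 -61.88442936] [ 0.51568224 -0.05931944  0.29669741]
[274.81520345 239.69644446] [275.48525953 203.13264715]
```

View pics/w6.png

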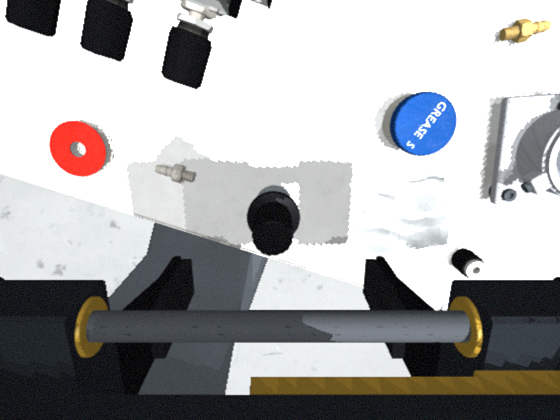

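```bash
cat > m.py <<'E'
from h import *
from scipy.optimize import least_squares
c=load('w6'); g=cv2.cvtColor(c['image'],cv2.COLOR_RGB2GRAY)
print(g[185:262:3,273]); print(g[212,240:306:3]); print(g[238,240:306:3])
for T in (30,45):
  m=np.zeros_like(g); m[180:265,238:308]=(g[180:265,238:308]<T)*255
  k=max(cv2.findContours(m,0,cv2.CHAIN_APPROX_NONE)[0],key=cv2.contourArea)[:,0].astype(float); print(k.min(0),k.max(0))
  for nm,s,z,r in (('collar',k[k[:,1]<212],.046,20),('top',k[k[:,1]>238],.086,13)):
    P=np.array([ray(c,*p,z)[:2]*1000 for p in s])
    f=least_squares(lambda q:np.hypot(*(P-q[:2]).T)-r-.3,P.mean(0),loss='soft_l1'); f2=least_squares(lambda q:np.hypot(*(P-q[:2]).T)-q[2],[*P.mean(0),r],loss='soft_l1')
    print(T,nm,f.x,np.sqrt(np.mean(f.fun**2)),'free',f2.x)
E
python3 m.py
```

```text
[ 80  62  24  23  20  20   8   9  10   8   7   5  13  15  12  14   7   8
   7   4   5  10   9  30 149 131]
[109 109 103  12  12   7   9   3  12   3  11   8  12  10   8  13   6  26
  27  28 110 113]
[110 114 111 112  77   4  16  13  12  10   8  10  12  10   9  15  16  25
 133 112 114 115]
[248. 191.] [298. 254.]
30 collar [434.89277021 -82.05163252] 2.5384520504286052 free [439.14686164 -80.71173795  16.82245711]
30 top [439.09424489 -82.1559182 ] 0.528373964031844 free [437.45017864 -82.69654739  11.91315289]
[247. 191.] [299. 254.]
45 collar [436.78959325 -82.96161697] 0.6463769522650158 free [438.95635608 -82.18913879  18.41294108]
45 top [438.76833492 -82.17722476] 0.4292106615427616 free [437.53208527 -82.62470767  12.24145025]
```

Request:
step_arm(steps=[1,3,-5,0,0,1,0,0,40,0,1,0,0,30,0,1,0,0,13,0,1,0,0,3,0,1,0,0,0,0,1,0,0,0,0], grip_force=20)

```text
time_s: 10.0
tool_pos: [0.4378, -0.0825, 0.231]
tool_rot: [179.9, -0.1, 18.9]
force: [0.0, -0.0, -0.6]
grip_width: 0.0872
grasp_force: 0.0
```

Request:
step_arm(steps=[0,0,0,1,0,0,0,0,0,0,0,0,0,0,0,0,0,0,0,0,0,0,0,0,0,0,0,0,0,0,0,0,0,0,0,0,0,0,0,0], grip_force=20)

```text
time_s: 11.0
tool_pos: [0.4373, -0.0824, 0.229]
tool_rot: [180.0, -0.0, 18.9]
force: [0.2, -0.3, -0.6]
grip_width: 0.0255
grasp_force: 20.0
```

Request:
step_arm(steps=[0,0,0,0,0,0,0,0,0,0,0,0,0,0,0], grip_force=55)

```text
time_s: 11.38
tool_pos: [0.4372, -0.0824, 0.229]
tool_rot: [180.0, 0.0, 18.9]
force: [0.1, -1.4, 0.2]
grip_width: 0.0247
grasp_force: 55.0
```

Request:
step_arm(steps=[0,0,0,-40,0,0,0,0,-45,0,0,0,0,-40,0,0,0,0,0,0,0,0,0,0,0])

```text
time_s: 12.0
tool_pos: [0.4367, -0.0822, 0.3531]
tool_rot: [-180.0, 0.1, 18.9]
force: [-0.9, -0.4, -2.0]
grip_width: 0.025
grasp_force: 55.0
```

Request:
step_arm(steps=[0,0,40,0,0,0,0,41,0,0,0,1,41,0,0,0,0,41,0,0,0,1,41,0,0,0,0,41,0,0,0,1,40,0,0,0,0,40,0,0,0,1,40,0,0,0,0,0,0,0,0,0,0,0,0])

```text
time_s: 13.38
tool_pos: [0.5591, -0.4255, 0.3516]
tool_rot: [-179.8, 0.1, 18.9]
force: [0.2, 0.2, -1.4]
grip_width: 0.025
grasp_force: 55.0
```

Run:
```python
from h import *
w=shot('wrist','w7'); s=shot('scene','s7'); t=shot('top','t7'); o=env.get_obs(); p=o['tool_pos']; print(p,o['tool_rot'],o['force'])
d=p[2]-.229
for h in (0,38,46): print(h,proj(w,(p[0],p[1],d+h/1000)).round(1),proj(s,(p[0],p[1],d+h/1000)).round(1))
print('spig',proj(s,(.5592,-.4266,.0785)),proj(w,(.5592,-.4266,.0785)))
g=cv2.cvtColor(w['image'],cv2.COLOR_RGB2GRAY)
np.set_printoptions(linewidth=250)
u,v=proj(w,(p[0],p[1],d)).astype(int); print('cols from',u-48,'rows from',v-40); print(g[v-40:v+60:4,u-48:u+50:4])
g=cv2.cvtColor(s['image'],cv2.COLOR_RGB2GRAY); u,v=proj(s,(p[0],p[1],d+.02)).astype(int); print('scene',u-14,v-14); print(g[v-14:v+24:2,u-14:u+15])
```

```text
[ 0.55944139 -0.42487233  0.35367608] [-1.79936899e+02  1.19768586e-02  1.90028562e+01] [ 0.03800713 -0.34739683 -0.40933803]
0 [280.2 241. ] [315.5 140.8]
38 [280.4 268. ] [316.4 130.5]
46 [280.5 275.1] [316.5 128.2]
spig [314.95298695 152.38202432] [282.08029116 219.00233182]
cols from 232 rows from 200
[[ 38  98  98  96  98  96  76  52  54  53  54  55  56  55  52  53  52  52  98 111 179 170  95  92  93]
 [ 40  97  96  92  98  89  71  53  52  51  52  48  41  43  50  53  52  56 100  88 151 178  94  94  93]
 [ 43  94  94  91  93  81  71  52  54  51  50  40  42  45  41  52  50  52  97  93 132 173  97  94  90]
 [ 37  86  83  82  95  82  67  52  53  52  50  40  44  43  41  54  52  55  98  93 147 173  92  92 105]
 [ 95  94  92  93  94  92  80  52  53  53  54  40  50  46  45  52  53  52  96 116 169 170  91 135 156]
 [181 126  93  93  88  93  81  59  54  53  51  55  56  43  47  52  52  56  74 115 172 140 107 168 164]
 [179 182 183  93  94  97  86  87  57  62  61  59  61  61  62  60  53  60 117 148 170  88 181 180 177]
 [180 181 182 181 124  92  98  66  62  61  63  59  60  61  62  61  61  8
[... 3358 characters left out ...]
185 185 185 185 185 186 183 175 173 176 175 174 172 173 174 178 186 185 183 185 183 182 183 182 183 184]
 [182 183 182 182 182 185 186 188 180 171 174 175 174 174 173 174 173 174 172 173 175 174 174 174 174 176 174 177 186]
 [182 184 184 186 169  94 100  93 126 171 172 163 157 139 116 112 147 166 175 175 175 175 174 175 176 175 174 173 174]
 [181 187 187 182 146  73  91  90  90  88 101 126 107  46  41  40  82 128 138 146 155 169 178 174 175 174 175 173 174]
 [ 76 153 187 188 176 111  92  77  78  70  61  52  50  43  40  37  58  84  85 103 114 100 112 156 180 178 176 177 168]
 [ 97 133 193 175 111  89  73  57  48  54  54  53  42  43  43  41  49  58  53  57  72  82  77  75  79  75 109 150 153]]
```

Run:
```python
from h import *
w=load('w7'); p=np.array([.5593,-.4252]); a=np.radians(18.9); tx=np.array([np.cos(a),np.sin(a)])
d=.3525-.229
g=cv2.cvtColor(w['image'],cv2.COLOR_RGB2GRAY).astype(int)
# use camera-relative prediction with measured pose at that time
p=np.array([.55944,-.42487]); d=.3537-.229
for k in (13,14.5,15.5,16.5,18): print(k,proj(w,(*(p+tx*k/1000),d)).round(1))
for q in (268,272,276,286,290,294): print(q,g[212:242,q])
```

```text
13 [280.3 221.5]
14.5 [280.3 219.2]
15.5 [280.3 217.6]
16.5 [280.3 216.1]
18 [280.3 213.8]
268 [52 54 52 54 53 53 53 52 53 52 53 62 62 62 62 62 61 63 62 61 61 60 59 56
 52 36  9  5 14 19]
272 [50 49 52 53 54 51 52 50 51 62 62 65 61 64 62 64 63 65 62 62 62 63 62 58
 46  8  9 15 17 16]
276 [40 41 40 37 40 41 44 47 55 60 62 61 59 61 62 62 59 60 62 61 62 58 56 50
 28  7  9  9 18 17]
286 [43 42 49 53 54 51 49 46 52 58 61 63 62 61 62 61 61 62 62 61 63 64 64 64
 55 26 11  9 13 17]
290 [56 48 46 46 42 45 48 47 52 52 53 58 61 60 61 60 62 62 61 62 60 63 62 63
 62 54 21 11 10 14]
294 [52 54 53 52 55 54 52 56 54 52 52 52 54 57 60 61 60 59 60 62 60 60 60 63
 61 62 61 42 12  9]
```

Run:
```python
from h import *
w=load('w7'); a=np.radians(18.9); tx=np.array([np.cos(a),np.sin(a)])
p=np.array([.55944,-.42487]); d=.3537-.229
for nm,h,r in (('sleeve',0,15.5),('collar lo',40,20),('collar hi',46,20)):
  for off in (-2,-1,0,1): print(nm,off,proj(w,(*(p+tx*(r+off)/1000),d+h/1000)).round(1))
```

```text
sleeve -2 [280.3 220.7]
sleeve -1 [280.3 219.2]
sleeve 0 [280.3 217.6]
sleeve 1 [280.3 216.1]
collar lo -2 [280.5 237.6]
collar lo -1 [280.5 235.8]
collar lo 0 [280.5 233.9]
collar lo 1 [280.5 232.1]
collar hi -2 [280.6 242.1]
collar hi -1 [280.6 240.2]
collar hi 0 [280.6 238.3]
collar hi 1 [280.6 236.4]
```

Request:
step_arm(steps=[0,1,1,15,0,0,0,0,15,0,0,0,0,8,0,0,0,0,0,0,0,0,0,0,0,0,0,0,0,0])

```text
time_s: 14.28
tool_pos: [0.5606, -0.4272, 0.3168]
tool_rot: [179.9, -0.0, 18.9]
force: [0.3, -0.1, -0.7]
grip_width: 0.0248
grasp_force: 55.0
```

```bash
cat > v.py <<'E'
from h import *
import sys
w=shot('wrist',sys.argv[1]); P=[]
for i in range(6):
    o=env.get_obs(); P.append([*o['tool_pos'],*o['force']]); env.read_camera('top')
p=np.mean(P,0); print(p.round(4),np.std(P,0).round(4)); d=p[2]-.229
a=np.radians(18.9); tx=np.array([np.cos(a),np.sin(a)])
g=cv2.cvtColor(w['image'],cv2.COLOR_RGB2GRAY).astype(int)
print('spig top',proj(w,(.5593,-.4266,.0785)),'tool bottom centre/far',proj(w,(*p[:2],d)),proj(w,(*(p[:2]+tx*.0155),d)),'collar far',proj(w,(*(p[:2]+tx*.020),d+.04)))
E
python3 v.py w8
python3 - <<'E'
from h import *
g=cv2.cvtColor(load('w8')['image'],cv2.COLOR_RGB2GRAY).astype(int)
np.set_printoptions(linewidth=250)
print(g[196:246:2,250:312:2])
E
```

```text
[ 0.5606 -0.4271  0.3165 -0.4801 -0.0088 -1.5256] [0.000e+00 0.000e+00 2.000e-04 5.297e-01 3.855e-01 3.460e-01]
spig top [277.55324083 237.57415422] tool bottom centre/far [278.88056462 241.17731746] [278.90034454 218.05757906] collar far [279.26697771 234.03197512]
[[ 81  99  97  99  99  92  81  74  73  75  70  69  64  62  62  66  69  69  75  73  73  78  91  97  96  96  98  87  84  87  75]
 [ 98  97  96  94  86  73  75  75  60  59  52  53  52  52  51  53  54  52  53  64  73  78  73  83  95  97  95  96  89  85  97]
 [100  96  94  80  74  74  75  53  55  51  55  54  53  57  53  54  54  54  52  56  54  69  75  74  74  93  96  96  95  89 123]
 [ 98  94  78  76  72  56  51  51  52  53  54  51  51  53  51  52  54  53  56  54  54  52  59  62  74  75  88  96  94  94 103]
 [ 96  78  76  73  55  53  53  54  54  52  54  53  55  54  53  56  54  54  53  53  52  53  52  53  69  75  72  92  96  96 127]
 [ 78  73  69  56  55  53  56  54  52  53  53  54  53  53  52  52  53  52  53  51  53  53  54  53  58  68  75  75  93  97  93]
 [ 76  83  70  51  54  54  51  54  53  53  52  53  52  52  52  52  53  
[... 1642 characters left out ...]
 62  61  62  58  59  61  59  60  60  59  54  57  63  81  80 131]
 [ 79  62  53  56  57  62  60  62  57  53  53  55  40  29  31  33  43  52  52  55  58  56  62  61  59  57  59  74  83  81 147]
 [ 82  76  58  56  59  59  54  42  24  10   5  14   7   3   7   4  10  14   5  15  25  45  58  62  60  58  61  83  84  83  97]
 [ 74  82  64  55  52  44  11   8  11   9  15  21  17  18  20  19  18  21  16  17   8   5  12  31  57  57  57  73  79  88 119]
 [ 69  69  60  39  10  11  13  16  17  17  16  12  21  22  11  19  18  18  19  18  20  16   3   7  16  46  56  69  70  71 124]
 [ 74  67  25   7  14  15  13  10  16  13  14  16  20  16  17  17  17  19  13  14  18  14  18  18  13   5  31  63  72  73 131]]
```

Request:
step_arm(steps=[0,0.5,-0.7,3,0,0,0,0,3,0,0,0,0,3,0,0,0,0,2,0,0,0,0,2,0,0,0,0,2,0,0,0,0,0,0,0,0,0,0,0])

```text
time_s: 15.62
tool_pos: [0.5607, -0.4262, 0.3012]
tool_rot: [180.0, -0.0, 18.9]
force: [-1.0, 1.0, 0.1]
grip_width: 0.0249
grasp_force: 55.0
```

Request:
step_arm(steps=[0,0,0,4,0,0,0,0,4,0,0,0,0,4,0,0,0,0,4,0,0,0,0,0,0,0,0,0,0,0])

```text
time_s: 16.38
tool_pos: [0.5608, -0.4262, 0.2851]
tool_rot: [180.0, -0.0, 18.9]
force: [-1.0, -0.2, -0.9]
grip_width: 0.025
grasp_force: 55.0
```

Request:
step_arm(steps=[0,0,0,1.5,0,0,0,0,1.5,0,0,0,0,1,0,0,0,0,0,0,0,0,0,0,0])

```text
time_s: 17.0
tool_pos: [0.5607, -0.4262, 0.2811]
tool_rot: [180.0, 0.0, 18.9]
force: [0.4, 0.5, -1.4]
grip_width: 0.0249
grasp_force: 55.0
```

Request:
step_arm(steps=[0,0,0,0.8,0,0,0,0,0.8,0,0,0,0,0,0,0,0,0,0,0])

```text
time_s: 17.5
tool_pos: [0.5607, -0.4262, 0.2795]
tool_rot: [180.0, 0.0, 18.9]
force: [-0.6, -0.3, -1.0]
grip_width: 0.0249
grasp_force: 55.0
```

Request:
step_arm(steps=[0,0,0,0.5,0,0,0,0,0.5,0,0,0,0,0,0,0,0,0,0,0])

```text
time_s: 18.0
tool_pos: [0.5607, -0.4262, 0.2785]
tool_rot: [180.0, 0.0, 18.9]
force: [0.5, -0.2, -1.6]
grip_width: 0.0247
grasp_force: 55.0
```

Request:
step_arm(steps=[0,0,0,0.5,0,0,0,0,0.5,0,0,0,0,0,0,0,0,0,0,0])

```text
time_s: 18.5
tool_pos: [0.5608, -0.4262, 0.2779]
tool_rot: [180.0, -0.0, 18.9]
force: [0.1, 0.8, 2.6]
grip_width: 0.0249
grasp_force: 55.0
```

Request:
step_arm(steps=[0,0,0,0.5,0,0,0,0,0,0,0,0,0,0.5,0,0,0,0,0,0,0,0,0,0,0])

```text
time_s: 19.12
tool_pos: [0.561, -0.4263, 0.2774]
tool_rot: [179.9, -0.0, 18.9]
force: [-0.6, 0.8, 5.6]
grip_width: 0.0248
grasp_force: 55.0
```

Request:
step_arm(steps=[0,0,0,0.5,0,0,0,0,0,0,0,0,0,0,0])

```text
time_s: 19.5
tool_pos: [0.561, -0.4263, 0.2772]
tool_rot: [179.9, -0.1, 18.9]
force: [0.1, 0.6, 7.1]
grip_width: 0.025
grasp_force: 55.0
```

Request:
step_arm(steps=[0,0,0,0.5,0,0,0,0,0,0,0,0,0,0,0])

```text
time_s: 19.88
tool_pos: [0.5611, -0.4264, 0.2769]
tool_rot: [179.9, -0.1, 18.9]
force: [-1.5, 1.3, 7.6]
grip_width: 0.0249
grasp_force: 55.0
```

Request:
step_arm(steps=[0,0,0,0.5,0,0,0,0,0,0,0,0,0,0.5,0,0,0,0,0,0,0,0,0,0,0])

```text
time_s: 20.5
tool_pos: [0.5612, -0.4264, 0.2762]
tool_rot: [179.9, -0.1, 18.9]
force: [-1.1, 0.9, 7.9]
grip_width: 0.0251
grasp_force: 55.0
```

Request:
step_arm(steps=[0,0,0,0.5,0,0,0,0,0,0,0,0,0,0,0])

```text
time_s: 20.88
tool_pos: [0.5612, -0.4264, 0.2759]
tool_rot: [179.9, -0.1, 18.9]
force: [-1.0, 0.8, 8.2]
grip_width: 0.0246
grasp_force: 55.0
```

Request:
step_arm(steps=[0,0,0,0.5,0,0,0,0,0,0,0,0,0,0,0])

```text
time_s: 21.25
tool_pos: [0.5613, -0.4265, 0.2756]
tool_rot: [179.8, -0.1, 18.9]
force: [-1.4, 1.4, 8.6]
grip_width: 0.0251
grasp_force: 55.0
```

Request:
step_arm(steps=[0,0,0,0.5,0,0,0,0,0,0,0,0,0,0.5,0,0,0,0,0,0,0,0,0,0,0])

```text
time_s: 21.88
tool_pos: [0.5613, -0.4265, 0.2751]
tool_rot: [179.8, -0.1, 18.9]
force: [-1.7, 1.5, 10.8]
grip_width: 0.025
grasp_force: 55.0
```

Request:
step_arm(steps=[0,0,0,0.5,0,0,0,0,0,0,0,0,0,0,0])

```text
time_s: 22.25
tool_pos: [0.5613, -0.4265, 0.2749]
tool_rot: [179.8, -0.1, 18.9]
force: [-2.1, 1.6, 11.7]
grip_width: 0.025
grasp_force: 55.0
```

Request:
step_arm(steps=[0,0,0,0.5,0,0,0,0,0,0,0,0,0,0,0])

```text
time_s: 22.62
tool_pos: [0.5614, -0.4265, 0.2747]
tool_rot: [179.8, -0.1, 18.9]
force: [-3.2, 2.3, 13.1]
grip_width: 0.0251
grasp_force: 55.0
```

Request:
step_arm(steps=[0,-0.5,-0.5,0.4,0,0,0,0,0,0,0,0,0,0,0])

```text
time_s: 23.0
tool_pos: [0.561, -0.4263, 0.2746]
tool_rot: [179.8, -0.2, 18.9]
force: [-2.1, 0.8, 13.6]
grip_width: 0.025
grasp_force: 55.0
```

Request:
step_arm(steps=[0,0,0,0.4,0,0,0,0,0,0,0,0,0,0,0])

```text
time_s: 23.38
tool_pos: [0.561, -0.4263, 0.2745]
tool_rot: [179.8, -0.2, 18.9]
force: [-1.6, 1.4, 14.8]
grip_width: 0.0251
grasp_force: 55.0
```

Request:
step_arm(steps=[0,0,0,0.3,0,0,0,0,0,0,0,0,0,0,0])

```text
time_s: 23.75
tool_pos: [0.5611, -0.4263, 0.2744]
tool_rot: [179.7, -0.2, 18.9]
force: [-1.4, 1.5, 15.1]
grip_width: 0.0252
grasp_force: 55.0
```

Request:
step_arm(steps=[0,0,0,0.3,0,0,0,0,0,0,0,0,0,0,0])

```text
time_s: 24.12
tool_pos: [0.5611, -0.4263, 0.2742]
tool_rot: [179.7, -0.2, 18.9]
force: [-1.8, 1.1, 15.9]
grip_width: 0.0248
grasp_force: 55.0
```

Request:
step_arm(steps=[0,0,0,0.3,0,0,0,0,0,0,0,0,0,0,0])

```text
time_s: 24.5
tool_pos: [0.5611, -0.4263, 0.2741]
tool_rot: [179.7, -0.2, 18.9]
force: [-1.9, 1.0, 16.2]
grip_width: 0.0251
grasp_force: 55.0
```

Request:
step_arm(steps=[0,0,0,0.3,0,0,0,0,0,0,0,0,0,0,0])

```text
time_s: 24.88
tool_pos: [0.561, -0.4264, 0.2728]
tool_rot: [179.8, -0.2, 18.9]
force: [-1.1, 0.5, 12.5]
grip_width: 0.0248
grasp_force: 55.0
```

Request:
step_arm(steps=[0,0,0,0.5,0,0,0,0,0,0,0,0,0,0,0])

```text
time_s: 25.25
tool_pos: [0.5611, -0.4263, 0.2728]
tool_rot: [179.7, -0.2, 18.9]
force: [-1.4, 1.0, 14.1]
grip_width: 0.0253
grasp_force: 55.0
```

Request:
step_arm(steps=[0,0,0,-2,0,0,0,0,-3,0,0,0,0,-5,0,0,0,0,-5,0,0,0,0,-10,0,0,0,0,-10,0,0,0,0,-20,0,0,0,0,-30,0,0,0,0,0,0,0,0,0,0,0])

```text
time_s: 26.5
tool_pos: [0.5599, -0.4257, 0.3538]
tool_rot: [-180.0, 0.0, 18.9]
force: [-0.1, 0.2, -1.2]
grip_width: 0.0247
grasp_force: 55.0
```

Request:
step_arm(steps=[0,-35,0,0,0,0,-35,0,0,0,0,0,0,0,0,0,0,0,0,0])

```text
time_s: 27.0
tool_pos: [0.4941, -0.448, 0.353]
tool_rot: [-179.9, -0.0, 18.9]
force: [0.5, -0.2, -1.6]
grip_width: 0.025
grasp_force: 55.0
```

Run:
```python
from h import *
c=shot('wrist','w9'); o=env.get_obs(); print(o['tool_pos'],-c['R'].T@c['t'])
g=cv2.cvtColor(c['image'],cv2.COLOR_RGB2GRAY)
u,v=proj(c,(.559,-.4267,.054)).astype(int); print(u,v, 'spigot top pred', proj(c,(.5592,-.4266,.073)),'unlatched',proj(c,(.5592,-.4266,.0785)))
for t in (70,80,90,100,120,150):
  m=np.zeros_like(g); m[v-42:v+42,u-42:u+42]=(g[v-42:v+42,u-42:u+42]<t)*255
  for k in cv2.findContours(m,cv2.RETR_LIST,cv2.CHAIN_APPROX_NONE)[0]:
    if not 60<cv2.contourArea(k)<7000: continue
    for z in (.0445,.073):
        P=np.float32([ray(c,*p,z)[:2]*1000 for p in k[:,0].astype(float)]); print(t,z,cv2.contourArea(k),np.round(np.hstack(cv2.fitEllipse(P)),1))
np.set_printoptions(linewidth=250); print(g[v-36:v+38:3,u-36:u+38:3])
```

```text
[ 0.49469622 -0.44758643  0.35318264] [ 0.57331706 -0.41964337  0.33344473]
280 123 spigot top pred [280.9938707  125.04730609] unlatched [281.05316235 125.53275104]
70 0.0445 161.0 [ 558.6 -427.9   11.1   11.3   27.6]
70 0.073 161.0 [ 560.1 -427.1   10.    10.2   27.6]
70 0.0445 268.5 [ 559.2 -426.7   14.    15.    15.5]
70 0.073 268.5 [ 560.5 -426.    12.6   13.5   15.5]
80 0.0445 153.5 [ 558.6 -428.    10.9   11.1   15.1]
80 0.073 153.5 [ 560.1 -427.2    9.8   10.    15.1]
80 0.0445 287.0 [ 559.2 -426.6   14.5   15.6   18.7]
80 0.073 287.0 [ 560.6 -425.9   13.    14.1   18.7]
90 0.0445 144.0 [ 558.7 -428.2   10.5   10.7  108.1]
90 0.073 144.0 [ 560.1 -427.3    9.5    9.6  108.1]
90 0.0445 303.5 [ 559.2 -426.7   14.8   16.1   21.6]
90 0.073 303.5 [ 560.6 -426.    13.4   14.5   21.6]
100 0.0445 128.0 [ 558.5 -428.     9.8   10.3  117. ]
100 0.073 128.0 [ 560.  -427.2    8.8    9.3  117. ]
100 0.0445 379.5 [ 557.9 -427.1   16.2   19.4  114.3]
100 0.073 379.5 [ 559.5 -426.4   14.6   17.5  114.3]
100 0.0445 85.0 [ 562.2 -435.    25.6   34.7  112.5]
100 0.073 85.0 [ 563.3 -433.5   23.1 
[... 2530 characters left out ...]
  95 164 111 112 110 110 111 112 110 112 113 112 109  99  63 118 122 183 178 161]
 [193 170 202 208 155 144  90 116 110 109 111 111 110 112 113 117 166 135  64 113 107 173 183 153 183]
 [192 193 156 203 208 148 144 103  97 143 121 111 111 112 136 144 136 141 122 114 171 182 165 154 171]
 [194 193 180 160 199 206 159 143 142 102  78  88  84  74  76 121 113 125 119 179 183 179 150 167 169]
 [159 194 195 169 147 196 204 199 156 139 139 135 127 130 129 129 126 154 183 183 174 143 174 173 141]
 [177 139 165 169 150 140 185 199 206 209 186 126 139 138 156 184 179 179 180 171 131 165 174 145 179]
 [177 179 156 150 157 151 111 133 184 201 198 182 176 174 183 179 181 161 175 183 160 175 161 175 178]]
```

Request:
step_arm(steps=[0,8,-45,0,0,0,8,-45,0,0,0,8,-45,0,0,0,8,-46,0,0,0,8,-46,0,0,0,8,-46,0,0,0,8,-46,0,0,0,8,-45,0,0,0,0,0,0,0,0,0,0,0,0])

```text
time_s: 28.3
tool_pos: [0.4369, -0.083, 0.354]
tool_rot: [180.0, -0.0, 19.0]
force: [-0.5, -0.7, -1.1]
grip_width: 0.0253
grasp_force: 55.0
```

Request:
step_arm(steps=[0,0,0,40,0,0,0,0,40,0,0,0,0,30,0,0,0,0,5,0,0,0,0,3,0,0,0,0,0,0,0,0,0,0,0])

```text
time_s: 29.18
tool_pos: [0.4371, -0.0836, 0.237]
tool_rot: [179.9, -0.1, 18.9]
force: [-0.1, -0.8, -1.7]
grip_width: 0.0252
grasp_force: 55.0
```

Request:
step_arm(steps=[0,0,0,3,0,0,0,0,2,0,0,0,0,1.5,0,0,0,0,0,0,0,0,0,0,0])

```text
time_s: 29.8
tool_pos: [0.4365, -0.0834, 0.2294]
tool_rot: [180.0, -0.0, 18.9]
force: [-0.1, 0.5, -0.5]
grip_width: 0.0251
grasp_force: 55.0
```

Request:
step_arm(steps=[0,0,0,0.8,0,0,0,0,0.7,0,0,0,0,0,0,0,0,0,0,0])

```text
time_s: 30.3
tool_pos: [0.4368, -0.0834, 0.229]
tool_rot: [180.0, 0.0, 18.9]
force: [-2.5, 1.0, 8.0]
grip_width: 0.0249
grasp_force: 55.0
```

On the bench. Release gently and rise.

Request:
step_arm(steps=[0,0,0,-1,0,0.4,0,0,0,0,0.6,0,0,0,0,1,0,0,0,0,1,0,0,0,0,1,0,0,0,0,1,0,0,-20,0,1,0,0,-40,0,1,0,0,-30,0,1,0,0,0,0,1,0,0,0,0])

```text
time_s: 31.68
tool_pos: [0.4361, -0.0834, 0.3182]
tool_rot: [-180.0, 0.1, 18.9]
force: [-0.4, 0.7, -0.3]
grip_width: 0.0867
grasp_force: 0.0
```

Run:
```python
from h import *
o=env.get_obs(); print(o['tool_pos'],o['grip_width'],o['force'])
c=shot('wrist','wA'); g=cv2.cvtColor(c['image'],cv2.COLOR_RGB2GRAY)
print('pred top,collar',proj(c,(.4368,-.0834,.086)),proj(c,(.4368,-.0834,.046)))
m=np.zeros_like(g); m[175:265,238:308]=(g[175:265,238:308]<45)*255
k=max(cv2.findContours(m,0,cv2.CHAIN_APPROX_NONE)[0],key=cv2.contourArea); print(cv2.boundingRect(k))
s=[load('scene0')['image'],shot('scene','sA')['image']]
d=cv2.absdiff(*s).max(2)
for n,(u,v) in dict(tool=(274,257),knob=(314,220),petri=(357,181),roll=(235,309),jar=(265,222),fit=(254,287)).items(): print(n,d[v-14:v+15,u-12:u+13].max(),(d[v-14:v+15,u-12:u+13]>40).sum())
```

```text
[ 0.43613222 -0.08341568  0.31821365] 0.08668959113123591 [-0.3856534   0.67214196 -0.29359101]
pred top,collar [279.86672821 237.91403318] [279.56060384 218.40573476]
(254, 192, 51, 64)
tool 182 269
knob 31 0
petri 31 0
roll 41 9
jar 178 621
fit 62 244
```

Run:
```python
from h import *
for f in ('w6','wA'):
    c=load(f); im=c['image'].astype(int); 
    for n,m in (('jar',im[:,:,2]-im[:,:,0]>40),('roll',im[:,:,0]-im[:,:,2]>60)):
        k,l,st,ce=cv2.connectedComponentsWithStats(m.astype(np.uint8)); i=1+st[1:,4].argmax(); print(f,n,ray(c,*ce[i],.036 if n=='jar' else .015).round(4),st[i])
env.sign_off()
```

```text
w6 jar [ 0.5361 -0.1628  0.036 ] [ 391   92   65   64 2995]
w6 roll [0.4318 0.0784 0.015 ] [  49  121   57   56 2247]
wA jar [ 0.5362 -0.1628  0.036 ] [ 397   93   64   63 2968]
wA roll [0.4318 0.0784 0.015 ] [  57  122   56   55 2205]
the job is handed in; nothing more can be done
```

The job is handed in; no verdict came back: the cap latched with a clear snap (about 17 N peak, no harder than the snap needed) and looks centred, the seating tool stands upright about where it started, clear of both holders, and the bystanders I checked (jar, roll, knob, petri dish) have not moved.

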